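# Close up the bamboo tea box by pushing

### The arm

A 6-joint arm with a two-finger parallel gripper is mounted at the origin on the work surface. World frame = base frame: x ahead of the robot, y to its left, z up, the work surface at z = 0. Lengths are in mm, angles in rad, forces in N, time in s.
With the tool pointing down it reaches from about 425 to 1125 mm from the base axis. Payload 14.9 kg.
Tool frame: the origin (TCP) lies midway between the tips of the shut fingers; the grasp point (between the pads) lies 19 mm behind it; z points along the fingers, y is the line along which they close (so a half turn about z gives the same grasp; the last joint's range is limited). The gripper opens to 91 mm and grips with 3 to 60 N. Pads are 32 mm wide; open, the fingers measure 118 mm over their backs; the gripper's body (76 mm by 178 mm) begins 60 mm behind the grasp point.
Start: joints at [-1.153, 0.379, 1.734, -0, 1.028, -0.033], TCP at [304.978, -630.084, 213.932] pointing down, gripper open.
Joint ranges: [-2.77, 2.77], [-0.74, 2.19], [0, 2.66], [-1.06, 4.2], [0.31, 2.87], [-3.08, 3.08]. Speed limits (rad/s): [1.89, 1.89, 2.39, 3.14, 3.14, 3.14].

### API

Orientations are given as a 3x3 rotation matrix whose columns are the frame's x, y, z axes.
In Python, from workcell import get_state, viewer, sign_off gives the robot as it stands.
- The arm moves only by the tool arm_command, never from a script. Its argument "rows" is a list of rows, each an object with "offset": the shift along the tool's x, y, z scaled (see below), a list of three; "turn": the turn, a rotation vector about the tool's x, y, z scaled (see below), a list of three. A call has 1 to 8 rows; each row is the pose to reach, as a shift and turn from the pose commanded when the call began, along the tool's axes at that moment; what a row does not reach only later rows make up. The controller multiplies each number of a shift by 400 mm and each number of a turn by 90 degrees. A row lasts 1/10 s, in which the tool goes at most 50 mm and 8.59 degrees, less where a joint would pass 70% of its speed; a pose out of reach is approached as far as the arm can. A call with a number of a shift or a turn outside -1 to 1 is refused whole. A call with a gripper value outside its range is refused whole. "gripper" is the finger opening in mm, from 0 to 91.2, set as the call begins (left out, the last holds). The fingers move at their own pace and stop on an object; "grip_force" is the grip in N (left out, the last holds). Time passes only in rows, so rows that repeat a pose let the fingers close. It gives the time, the measured TCP pose, the force, the opening and the grip force at its end, in the units of the state.
- get_state(): the state, without advancing time (a new reading comes with each control period).
- viewer.get_image(name): name is "scene" or "side" or "wrist"; returns a dict with "pixels" (480x640x3 uint8, red, green, blue), "z_map" (480x640 float32, mm along the optical axis (not along the pixel's ray), 0 where there is no reading), "K" (3x3 intrinsics, pixels), "R" (3x3) and "t" (3): a world point X has camera coordinates R X + t; the wrist camera has in their place "hand_eye" (4x4, takes a point from camera to tool coordinates, whose origin is the TCP and whose axes are the flange's). Camera axes: x right, y down, z forward; pixel columns grow to the right and rows downward; lengths in mm; the calibration is good to about 2 mm. A picture is of the moment at which its call begins: read the wrist's pose just before it.
- sign_off(): hands the job in; it is judged then, once.
The state is a dict: "time_s": time; "joints": joint angles; "qd": joint speeds; "joint_efforts": joint torques, N m; "ee_pos": TCP position; "ee_rot": TCP orientation; "contact_force": force on the tool from outside, world axes, zero at the start; "moment": the same for the moment, N m; "finger_gap": finger opening in mm; "gripper_force": force on a finger pad.
Only numpy, scipy, OpenCV 4.12 (cv2) and the standard library are available. Lean on these libraries where they do the work, as an engineer would, in place of code of your own. Each camera call takes 0.05 s, during which the arm holds its last target. There are 200 camera calls.

### The job

Close up the bamboo tea box by pushing with the fingertips only. First push the small amber jar that sticks out of its front all the way inside, then push the leaning front flap upright so that it closes the front, and only then tip the raised lid over from behind and press it down shut. Do not lift or topple the jar, and leave everything else on the table where it is.

Things in the scene. Friction and masses are not known exactly. Their poses are not given: they have to be found in the camera images.
- box: Bamboo box, fixed. Origin: centre of underside, on the table; z up. Open front faces its -x, back +x. Spans x -55 to +63 mm, y -85 to +85, top open, walls 8 mm thick up to z 118. Raised inside floor: top at z 45, front edge x -55; inner back face x +55, inner sides y -77, +77. A front flap and a lid are hinged to it (joints flap, lid).
- jar: Small empty open amber glass jar, plain cylinder 60 mm diameter, 62 mm high, about 0.16 kg, loose. Origin: centre of its underside. At the start it stands on the box's inside floor but sticks out 8 to 20 mm past the floor's front edge, in the way of the flap.
- flap (a joint): Front flap, rad: 0 = upright, closing the front; grows as it leans out to the box's -x (to 1.1); starts at 0.7 to 0.85. Hinged along its lower edge at point flap_hinge; 107 mm from hinge to free edge, 170 mm wide, 9 mm thick (axis in mid-thickness). Friction hinge, about 0.13 N m: stays where it is left.
- lid (a joint): Lid, rad: 0 = shut, level on the box; grows as it opens up and back (pi/2 = upright); starts at 1.25 to 1.6. Hinged along the box's back at point lid_hinge; 131 mm from hinge to free edge, 174 mm wide, 9 mm thick, outer face (the top when shut) 10 mm from the hinge axis. Friction hinge, about 0.2 N m: stays where it is left.
- flap_hinge (a point): middle of the flap's hinge axis, at box x -60.5, y 0, z 8 mm; the axis runs along the box's y
- flap_edge (a point): middle of the flap's free edge (mid-thickness), 107 mm from its hinge; moves with the flap
- lid_hinge (a point): middle of the lid's hinge axis, at box x +63, y 0, z 119 mm; the axis runs along the box's y
- lid_edge (a point): middle of the lid's free edge (mid-thickness), 131 mm from its hinge; moves with the lid
- tall_jar: taller open amber glass jar, 72 mm across, 120 mm high, standing on the table by itself. Bystander; origin: centre of its underside.
- kettle: matte white kettle with handle and spout, body 160 mm across, 168 mm high. Bystander; origin: centre of its underside.
- carafe: narrow glass carafe, 88 mm across the foot, 180 mm high, standing on the trivet. Bystander; origin: centre of its underside.
- scoop: flat steel scoop lying on the table, 150 mm long, 18 mm high, on the table beside the flap. Bystander; origin: centre of the scoop's inner end, underside; handle along its -x.
- cup: white ceramic cup, 72 mm across, 60 mm high, on the table behind the box. Bystander; origin: centre of its underside.
- tin: plain steel tin, 64 mm across, 75 mm high. Bystander; origin: centre of its underside.
There are look-alikes about, which are no part of the job. Leave any pink or yellow look-alike of the jar alone. Leave any yellow look-alike of the box alone.

How it is judged (in metres and radians):
On the way, in this order (a step that is already met when the one before it is completed fails the run):
1. the small jar is pushed wholly inside while the flap still leans out and the lid is up (x of jar in the frame of box above -0.021 m and z of jar in the frame of box between 0.038 and 0.052 m and angle between jar's own z axis and vertical below 0.15 rad and value of joint flap above 0.3 rad and value of joint lid above 0.6 rad), for 0.2 s.
2. the front flap is upright while the lid is still up (value of joint flap below 0.05 rad and value of joint lid above 0.6 rad), for 0.2 s.
3. the lid is shut (value of joint lid below 0.05 rad), for 0.2 s.
At the end, for the whole second after the job is handed in: The small jar stands upright (within 0.15 rad) on the inside floor, at least 4 mm behind its front edge and at rest; the flap is within 0.05 rad of upright and the lid within 0.05 rad of shut (x of jar in the frame of box above -0.021 m and z of jar in the frame of box between 0.038 and 0.052 m and angle between jar's own z axis and vertical below 0.15 rad and value of joint each of flap, lid below 0.05 rad and linear speed of jar below 0.02 m/s); the robot touches nothing.
It fails at once if the small jar is lifted more than 15 mm off the box's floor (z of jar in the frame of box above 0.06 m).
It fails at once if the small jar is toppled (tilted over 0.5 rad) (angle between jar's own z axis and vertical above 0.5 rad).
It fails at once if another thing on the table is displaced by more than 30 mm (distance of any of tall_jar, kettle, carafe, scoop, cup, tin from where it was at the start of the episode above 0.03 m).
It also fails if it takes over 64 s, if anything falls off the work surface, if the arm or the gripper's body presses on something with over 40 N, if the wrist force passes 120 N, or if a joint passes its speed limit or range.

## Working session

There is one attempt and no reset: what is moved stays moved. The work goes in short steps, Python scripts to look and compute and a tool call to move; the robot and the scene stay as the last step left them, time stands still between calls to the robot, and variables do not carry over. Pictures are saved under pics/ and viewed, at most 10 in all, crops included, and the job is handed in when it is done.

Besides the shell and the picture viewer there is one more tool, called after "Request:" as name(argument=value, ...), one argument or row to a line, values as JSON. arm_command: Moves the arm, as the interface text tells. Shifts and turns lie within -1 to 1; 1 stands for 400 mm of shift or 90 degrees of turn. Its arguments: {"type":"object","properties":{"rows":{"type":"array","items":{"type":"object","properties":{"offset":{"type":"array","items":{"type":"number","minimum":-1,"maximum":1}},"turn":{"type":"array","items":{"type":"number","minimum":-1,"maximum":1}}}}},"gripper":{"type":"number"},"grip_force":{"type":"number"}},"required":["rows"]}

```bash
mkdir -p pics; ls
cat > h.py <<'E'
import numpy as np, cv2, pickle
from workcell import get_state, viewer, sign_off
def snap(n,f):
    s=get_state(); d=viewer.get_image(n); d['s']=s
    cv2.imwrite('pics/'+f+'.png',d['pixels'][:,:,::-1]); pickle.dump(d,open('pics/'+f+'.pkl','wb')); return d
def cloud(d):
    z=d['z_map']; v,u=np.mgrid[:480,:640]; K=d['K']
    P=np.stack([(u-K[0,2])/K[0,0]*z,(v-K[1,2])/K[1,1]*z,z],-1)
    W=(P-d['t'])@d['R'] if 'R' in d else None
    W[z==0]=np.nan; return W
E
python3 - <<'E'
from h import *
for n in('scene','side'):
    d=snap(n,n+'0'); print(n,-d['R'].T@d['t'])
print(get_state())
E
```

```text
pics
scene [1111.63096369 -231.40382555 1170.51691563]
side [762.72004165 553.75417675 992.10688093]
{'time_s': 0.1, 'joints': array([-1.15330414e+00,  3.79361818e-01,  1.73468333e+00,  4.23097098e-07,
        1.02848247e+00, -3.32690242e-02]), 'qd': array([ 0.0004154 , -0.00075966, -0.00288229,  0.00036966, -0.00030173,
        0.00021083]), 'joint_efforts': array([ 9.34473173e-04, -7.65045404e+01, -4.35292947e+01,  6.52374141e-02,
        3.98972060e-02,  4.08042155e-06]), 'ee_pos': array([ 304.83685358, -629.77369485,  213.36919744]), 'ee_rot': array([[ 9.00115843e-01,  4.35650463e-01, -3.78770708e-04],
       [ 4.35650627e-01, -9.00115437e-01,  8.54811842e-04],
       [ 3.14618136e-05, -9.34441378e-04, -9.99999563e-01]]), 'contact_force': array([ 0.40662781, -0.50869906, -0.51796656]), 'moment': array([ 0.01510668,  0.03214538, -0.04043675]), 'gripper_force': 0.0, 'finger_gap': 90.87151936137185}
```

View pics/scene0.png

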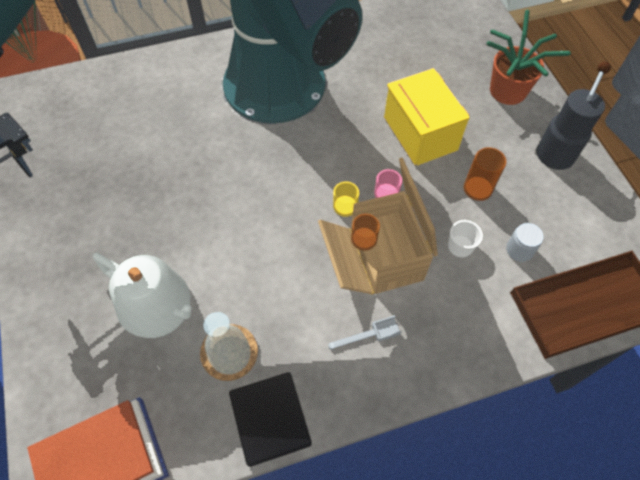

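View pics/side0.png

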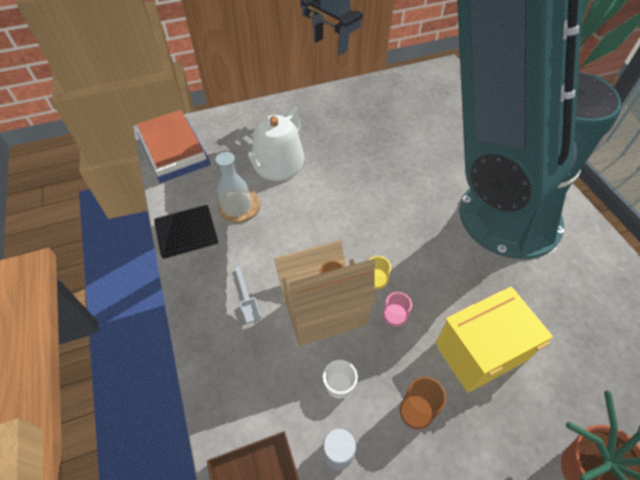

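```bash
cat > f.py <<'E'
from h import *
import sys
S,D=[pickle.load(open(f'pics/{n}0.pkl','rb')) for n in('scene','side')]
W=cloud(S);V=cloud(D)
for n,(u,v) in dict(jar=(365,222),jarrimL=(353,227),flapfree_top=(322,222),flapfree_bot=(343,287),lidtop=(403,163),lidbot=(432,248),yel=(346,190),pink=(388,180),cup=(465,230),scoop=(388,328),tall=(490,158),tin=(526,236),kettle=(150,270),sideR=(400,285),wall=(405,265)).items(): print(n,W[v,u].round(0))
print('side view: lid');
for u,v in((288,285),(372,265),(370,330),(305,340),(330,300),(310,250),(282,258),(332,267)): print(u,v,V[v,u].round(0))
E
python3 f.py
```

```text
jar [530.  63.  76.]
jarrimL [550.  26. 106.]
flapfree_top [507. -30.  86.]
flapfree_bot [668. -36.  85.]
lidtop [518. 135. 249.]
lidbot [671. 149. 156.]
yel [409.  62.  30.]
pink [408. 171.  24.]
cup [594. 289.  25.]
scoop [756.  38.   8.]
tall [459. 402.  83.]
tin [672. 388.  75.]
kettle [ 542. -399.  149.]
sideR [671.  99.   9.]
wall [670.  97. 109.]
side view: lid
288 285 [651.  19.  35.]
372 265 [506. 147. 239.]
370 330 [501. 180.  -3.]
305 340 [657. 162.  24.]
330 300 [599. 161. 178.]
310 250 [578. -27.  85.]
282 258 [649. -27.  87.]
332 267 [545.  36.  84.]
```

Run:
```python
from h import *
S=pickle.load(open('pics/scene0.pkl','rb'))['pixels'][:,:,::-1]
D=pickle.load(open('pics/side0.pkl','rb'))['pixels'][:,:,::-1]
a=cv2.resize(S[150:310,300:500],(800,640))[:600]; b=cv2.resize(D[220:400,250:430],(600,600))
cv2.imwrite('pics/c.png',cv2.resize(np.hstack([a[:,:600],b]),(800,400)))
```

```text
(no output)
```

View pics/c.png

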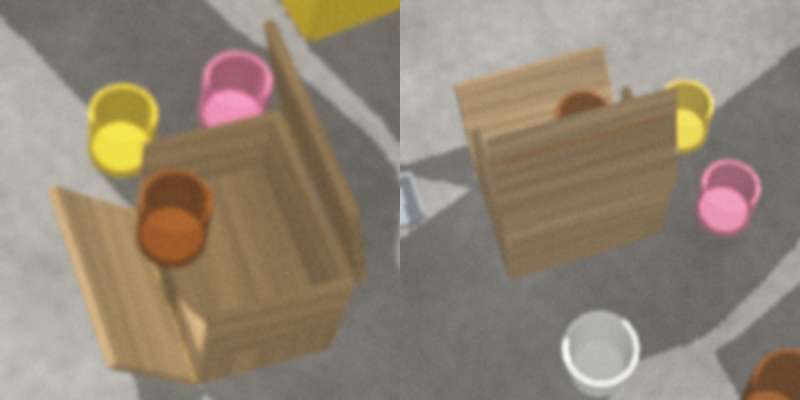

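```bash
cat > fit.py <<'E'
from h import *
from scipy.optimize import least_squares
def sd(p,lo,hi):
    lo,hi=np.array(lo),np.array(hi); q=np.abs(p-(lo+hi)/2)-(hi-lo)/2
    return np.linalg.norm(np.maximum(q,0),axis=1)+np.minimum(q.max(1),0)
def loc(P,x):
    c,s=np.cos(x[2]),np.sin(x[2]); return np.c_[P[:,0]-x[0],P[:,1]-x[1],P[:,2]]@np.array([[c,-s,0],[s,c,0],[0,0,1]])
def hinge(p,h,a,flap):
    d=p-np.array(h)
    c,s=np.cos(a),np.sin(a)
    if flap: r=d[:,2]*c-d[:,0]*s; n=d[:,2]*s+d[:,0]*c   # r along flap, n toward inside
    else: r=-d[:,0]*c+d[:,2]*s; n=d[:,2]*c+d[:,0]*s
    return np.c_[r,d[:,1],n]
def model(P,x):
    p=loc(P,x)
    D=[sd(p,(-55,-85,0),(63,85,45)),sd(p,(-55,-85,0),(63,-77,118)),sd(p,(-55,77,0),(63,85,118)),sd(p,(55,-85,0),(63,85,118)),
       sd(hinge(p,(-60.5,0,8),x[3],1),(0,-85,-4.5),(107,85,4.5)),sd(hinge(p,(63,0,119),x[4],0),(0,-87,1),(131,87,10))]
    return np.min(D,0)
def cl(n,tag):
    d=pickle.load(open(f'pics/{n}{tag}.pkl','rb')); W=cloud(d); c=d['pixels']
    hsv=cv2.cvtColor(c,cv2.COLOR_RGB2HSV); return W,hsv
def pts(tag):
    A=[]
    for n in('scene','side'):
        W,h=cl(n,tag)
        m=(h[...,0]>8)&(h[...,0]<25)&(h[...,1]>50)&(h[...,1]<170)&(W[...,2]>20)&(W[...,0]>470)&(W[...,0]<710)&(W[...,1]>-90)&(W[...,1]<220)
        A.append(W[m])
    return A
def jar(tag,x):
    for n in('scene','side'):
        W,h=cl(n,tag)
        with np.errstate(all='ignore'): m=((h[...,0]<10))&(h[...,1]>170)&(W[...,2]>40)&(W[...,0]>480)&(W[...,0]<680)&(W[...,1]>-20)&(W[...,1]<140)
        p=loc(W[m],x); p=p[(p[:,2]<125)]
        if len(p)<30: print('few',len(p)); continue
        for o in range(2):
            r=least_squares(lambda c:np.minimum(np.abs(np.hypot(p[:,0]-c[0],p[:,1]-c[1])-29)-1,12),[np.median(p[:,0]),np.median(p[:,1])],loss='soft_l1')
        rim=p[p[:,2]>102]
        print(n,'jar',len(p),r.x.round(1),'z',np.percentile(p[:,2],[2,98]).round(),'rim',rim[:,:2].min(0).round(),rim[:,:2].max(0).round() if len(rim) else '')
def fit(tag,x0):
    A=pts(tag); 
    for Q in (A[0],A[1],np.vstack(A)):
        r=least_squares(lambda x:model(Q,x),x0,loss='soft_l1',f_scale=3,x_scale=[10,10,.1,.1,.1])
        print(len(Q),r.x.round(3),np.median(np.abs(r.fun)).round(2))
    return r.x
if __name__=='__main__':
    x=fit('0',[590,85,np.pi/2,.78,1.45]); jar('0',x); np.save('x.npy',x)
E
python3 fit.py
```

```text
8042 [587.284  95.852   1.549   0.751   1.333] 0.88
7110 [592.427 100.807   1.548   0.755   1.406] 1.59
15152 [587.381 100.089   1.544   0.68    1.334] 1.58
few 0
few 0
```

Run:
```python
from fit import *
x=np.array([588,97,1.549,.752,1.35])
W,h=cl('scene','0')
for u,v in((365,222),(365,238),(353,227),(365,245),(378,225)): print(h[v,u],loc(W[v,u][None],x).round())
m=(h[...,0]<12)&(h[...,1]>170); m[:205]=0;m[255:]=0;m[:,:345]=0;m[:,385:]=0
p=loc(W[m],x);print(m.sum(),np.nanpercentile(p,[1,10,50,90,99],axis=0).round())
# residuals by part
for n,Q in zip('ab',pts('0')):
  p=loc(Q,x)
  s=p[(np.abs(p[:,2]-118)<5)&(p[:,0]<50)&(p[:,0]>-50)]
  print(n,'walltops y',np.percentile(s[:,1],[2,98]),'z',np.median(s[:,2]), np.histogram(s[:,1],bins=[-100,-90,-85,-77,-70,70,77,85,90,100])[0])
  l=hinge(p,(63,0,119),1.35,0); k=l[(l[:,0]>15)&(l[:,0]<120)&(np.abs(l[:,2])<35)&(np.abs(l[:,1])<80)]
  print('lid fit',np.polyfit(k[:,0],k[:,2],1),np.percentile(k[:,0],98))
  l=hinge(p,(-60.5,0,8),.752,1); k=l[(l[:,0]>25)&(l[:,0]<100)&(np.abs(l[:,2])<20)&(np.abs(l[:,1])<80)]
  print('flap fit',np.polyfit(k[:,0],k[:,2],1))
```

```text
[ 13 163 108] [[-35.  57.  76.]]
[ 12 179 158] [[-54.   6. 101.]]
[ 13 172 153] [[-72.  37. 106.]]
[ 12 185 157] [[-53.   3.  74.]]
[ 13 176 165] [[-19.  26. 106.]]
4 [[-74.   4.  57.]
 [-74.   9.  61.]
 [-58.  25.  76.]
 [-33.  43.  96.]
 [-29.  50. 103.]]
a walltops y [-84.86320333  85.6824631 ] z 118.20597308234244 [  0   6 179  30   0  13 151  14   0]
lid fit [-0.02025285  0.16740026] 118.48278676635192
flap fit [-0.00735974  4.21168991]
b walltops y [-82.95545604  84.67893986] z 117.28589799624346 [ 0  0 91 23  0  0 16  3  0]
lid fit [-0.02220336 14.20101962] 118.15190074793114
flap fit [-6.08647197e-03  7.44209136e+00]
```

```bash
cat > go.py <<'E'
from fit import *
import sys
x=np.array([588,97,1.549,.752,1.36])
s=get_state(); R=s['ee_rot'];c,n=np.cos(x[2]),np.sin(x[2])
B=np.array([[c,-n,0],[n,c,0],[0,0,1]])
print('t',s['time_s'],'box pos',loc(s['ee_pos'][None],x).round(1),'F',(B.T@s['contact_force']).round(1),'gap',s['finger_gap'])
Rt=np.c_[B[:,0],-B[:,1],[0,0,-1]]
print('turn',(cv2.Rodrigues(R.T@Rt)[0].ravel()/(np.pi/2)).round(4))
for a in sys.argv[1:]:
    t=np.array(eval(a),float); w=B@t; w[:2]+=x[:2]
    print(a,'world',w.round(),'off',(R.T@(w-s['ee_pos'])/400).round(4))
E
python3 go.py "(-93,28,200)" "(-93,28,280)"
```

```text
t 0.1 box pos [[-732.8  267.3  213.4]] F [-0.5 -0.4 -0.5] gap 90.87151936137185
turn [-5.000e-04 -3.000e-04 -6.992e-01]
(-93,28,200) world [558.   5. 200.] off [ 1.2606 -1.1519  0.0345]
(-93,28,280) world [558.   5. 280.] off [ 1.2606 -1.152  -0.1655]
```

Request:
arm_command(
  rows=[
    {"offset": [0,0,-0.1]},
    {"offset": [0.05,-0.05,-0.17]},
    {"offset": [0.12,-0.12,-0.17],"turn": [0,0,-0.09]},
    {"offset": [0.2,-0.2,-0.17],"turn": [0,0,-0.18]},
    {"offset": [0.28,-0.28,-0.17],"turn": [0,0,-0.27]},
    {"offset": [0.36,-0.36,-0.17],"turn": [0,0,-0.36]},
    {"offset": [0.44,-0.43,-0.17],"turn": [0,0,-0.45]},
    {"offset": [0.52,-0.5,-0.17],"turn": [0,0,-0.54]},
  ],
  gripper=0,
)

```text
$.rows[0]: bad value
```

```bash
python3 go.py "(-93,28,280)"
```

```text
t 0.1 box pos [[-732.8  267.3  213.4]] F [-0.5 -0.4 -0.5] gap 90.87151936137185
turn [-5.000e-04 -3.000e-04 -6.992e-01]
(-93,28,280) world [558.   5. 280.] off [ 1.2606 -1.152  -0.1655]
```

Request:
arm_command(
  rows=[
    {"offset": [0,0,-0.1],"turn": [0,0,0]},
    {"offset": [0.05,-0.05,-0.17],"turn": [0,0,0]},
    {"offset": [0.12,-0.12,-0.17],"turn": [0,0,-0.09]},
    {"offset": [0.2,-0.2,-0.17],"turn": [0,0,-0.18]},
    {"offset": [0.28,-0.28,-0.17],"turn": [0,0,-0.27]},
    {"offset": [0.36,-0.36,-0.17],"turn": [0,0,-0.36]},
    {"offset": [0.44,-0.43,-0.17],"turn": [0,0,-0.45]},
    {"offset": [0.52,-0.5,-0.17],"turn": [0,0,-0.54]},
  ],
  gripper=0,
)

```text
time_s: 0.9
ee_pos: [405.2, -357.6, 281.8]
ee_rot: [[0.263, 0.965, -0.0], [0.965, -0.263, 0.0], [0.0, -0.0, -1.0]]
contact_force: [0.9, 0.3, 0.4]
finger_gap: 30.6
gripper_force: 0.0
```

```bash
python3 go.py "(-93,28,280)"
```

```text
t 0.9 box pos [[-458.5  172.8  281.8]] F [ 0.3 -0.9  0.4] gap 30.623030854067807
turn [-1.000e-04 -1.000e-04 -1.556e-01]
(-93,28,280) world [558.   5. 280.] off [0.9742 0.1302 0.0046]
```

Request:
arm_command(
  rows=[
    {"offset": [0.12,0.016,0],"turn": [0,0,-0.08]},
    {"offset": [0.24,0.032,0],"turn": [0,0,-0.1556]},
    {"offset": [0.36,0.048,0],"turn": [0,0,-0.1556]},
    {"offset": [0.48,0.064,0],"turn": [0,0,-0.1556]},
    {"offset": [0.6,0.08,0],"turn": [0,0,-0.1556]},
    {"offset": [0.72,0.096,0],"turn": [0,0,-0.1556]},
    {"offset": [0.84,0.112,0],"turn": [0,0,-0.1556]},
    {"offset": [0.94,0.13,0.004],"turn": [0,0,-0.1556]},
  ],
)

```text
time_s: 1.7
ee_pos: [556.5, -8.8, 280.4]
ee_rot: [[0.027, 1.0, 0.0], [1.0, -0.027, 0.0], [0.0, 0.0, -1.0]]
contact_force: [0.5, -0.5, 0.4]
finger_gap: 0.4
gripper_force: 0.0
```

```bash
python3 - <<'E'
from h import *
snap('scene','scene1');snap('side','side1');snap('wrist','wrist1')
E
python3 go.py "(-93,28,280)" "(-93,28,110)" "(-93,28,80)"
```

```text
t 1.85 box pos [[-107.    29.3  279.9]] F [-0.   0.3  0. ] gap 0.3363008383806437
turn [-0.0005 -0.     -0.0016]
(-93,28,280) world [558.   5. 280.] off [ 0.0351  0.0031 -0.0003]
(-93,28,110) world [558.   5. 110.] off [0.0351 0.0034 0.4247]
(-93,28,80) world [558.   5.  80.] off [0.035  0.0035 0.4997]
```

View pics/wrist1.png

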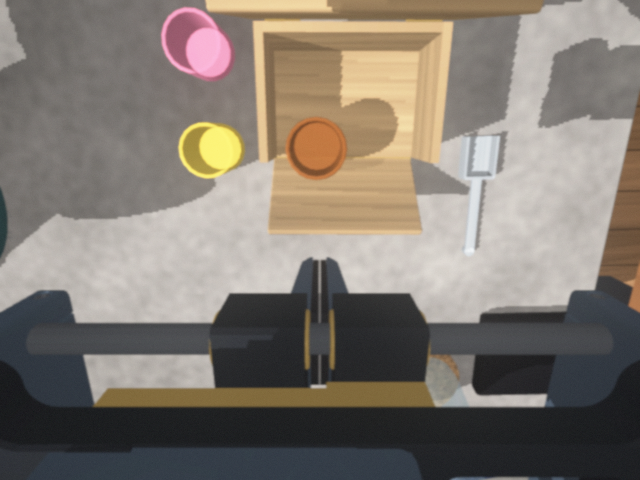

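```bash
cat > wr.py <<'E'
from fit import *
def wcl(f):
    d=pickle.load(open(f'pics/{f}.pkl','rb')); H=d['hand_eye']; s=d['s']
    Rc=H[:3,:3];Rw=s['ee_rot']@Rc; o=s['ee_rot']@H[:3,3]+s['ee_pos']
    d['R']=Rw.T; d['t']=-Rw.T@o
    return cloud(d),cv2.cvtColor(d['pixels'],cv2.COLOR_RGB2HSV)
if __name__=='__main__':
    x=np.array([588,97,1.549,.752,1.36]); W,h=wcl('wrist1')
    p=loc(W.reshape(-1,3),x).reshape(480,640,3)
    for n,(u,v) in dict(wallL=(262,140),wallR=(446,140),flapL=(272,233),flapR=(419,233),flapm=(340,200),floor=(380,100),floor2=(300,80),back=(350,27)).items(): print(n,p[v,u].round(1))
    hh=h[115:185,280:352]; q=p[115:185,280:352]; m=(hh[...,1]>165)&(hh[...,0]<16); q=q[m]; print(m.sum(),np.percentile(q,[1,50,99],axis=0).round(1))
    r=q[q[:,2]>100]; print('rim',r.min(0).round(),r.max(0).round())
    Q=W.reshape(-1,3); Q=Q[(np.arange(480*640)//640<240)]; L=loc(Q,x); Q=Q[(L[:,2]>25)&(np.abs(L[:,1])<100)&(L[:,0]>-140)&(L[:,0]<110)&~((np.abs(L[:,1]-28)<35)&(np.abs(L[:,0]+42)<36))]
    r=least_squares(lambda x:model(Q,x),x,loss='soft_l1',f_scale=3,x_scale=[10,10,.1,.1,.1]); print(len(Q),r.x.round(3),np.median(np.abs(r.fun)))
E
python3 wr.py
```

```text
wallL [-33.   81.3 118.7]
wallR [ -36.6 -132.    -0.5]
flapL [-133.4   80.5   84.9]
flapR [-133.4  -82.1   85.4]
flapm [-101.5    4.2   58.8]
floor [  7.3 -38.7  45.8]
floor2 [27.6 48.8 45.9]
back [ 60.    1.7 118.2]
1882 [[nan nan nan]
 [nan nan nan]
 [nan nan nan]]
rim [-68.   3. 101.] [-14.  58. 109.]
38426 [588.457  98.435   1.544   0.753   1.333] 0.376092024953838
```

Request:
arm_command(
  rows=[
    {"offset": [0.033,0,0.1],"turn": [0,0,-0.0016]},
    {"offset": [0.033,0,0.2],"turn": [0,0,-0.0016]},
    {"offset": [0.033,0,0.3],"turn": [0,0,-0.0016]},
    {"offset": [0.033,0,0.38],"turn": [0,0,-0.0016]},
    {"offset": [0.033,0,0.43],"turn": [0,0,-0.0016]},
    {"offset": [0.033,0,0.46],"turn": [0,0,-0.0016]},
    {"offset": [0.033,0,0.49],"turn": [0,0,-0.0016]},
    {"offset": [0.033,0,0.49],"turn": [0,0,-0.0016]},
  ],
)

```text
time_s: 2.65
ee_pos: [555.9, 1.6, 83.5]
ee_rot: [[0.025, 1.0, -0.001], [1.0, -0.025, 0.0], [-0.0, -0.001, -1.0]]
contact_force: [1.0, 0.3, 1.0]
finger_gap: 0.4
gripper_force: 0.0
```

```bash
python3 go.py "(-55,29,84)"
```

```text
t 2.65 box pos [[-96.1  30.   83.5]] F [ 0.3 -1.   1. ] gap 0.393003244932231
turn [-0.0008  0.     -0.0022]
(-55,29,84) world [558.  43.  84.] off [ 0.1027  0.0021 -0.0012]
```

Request:
arm_command(
  rows=[
    {"offset": [0.02,0,0],"turn": [0,0,0]},
    {"offset": [0.035,0,0],"turn": [0,0,0]},
    {"offset": [0.05,0,0],"turn": [0,0,0]},
    {"offset": [0.06,0,0],"turn": [0,0,0]},
    {"offset": [0.07,0,0],"turn": [0,0,0]},
    {"offset": [0.08,0,0],"turn": [0,0,0]},
    {"offset": [0.09,0,0],"turn": [0,0,0]},
    {"offset": [0.1,0,0],"turn": [0,0,0]},
  ],
)

```text
time_s: 3.45
ee_pos: [557.5, 42.3, 84.3]
ee_rot: [[0.025, 1.0, -0.0], [1.0, -0.025, -0.0], [-0.0, -0.0, -1.0]]
contact_force: [0.1, 0.1, 0.5]
finger_gap: 0.7
gripper_force: 0.4
```

```bash
cat > look.py <<'E'
from fit import *
import sys
x=np.array([588,97.5,1.546,.752,1.36]); tag=sys.argv[1]
snap('scene','scene'+tag);snap('side','side'+tag)
Q=pts(tag)
for n,q in zip(('scene','side'),Q):
    r=least_squares(lambda a:model(q,[*x[:3],*a]),x[3:] if len(sys.argv)<3 else eval(sys.argv[2]),loss='soft_l1',f_scale=3); print(n,len(q),'flap,lid',r.x.round(3))
W,h=cl('scene',tag); p=loc(W.reshape(-1,3),x)
m=(h[...,0]<16).ravel()&(h[...,1]>150).ravel()&(np.abs(p[:,0])<80)&(np.abs(p[:,1])<75)&(p[:,2]<112)&(p[:,2]>97)
print('jar rim',m.sum(),np.percentile(p[m],[3,97],axis=0).round() if m.sum() else '')
E
python3 look.py 2; python3 go.py
```

```text
scene 7058 flap,lid [0.766 1.251]
side 6361 flap,lid [0.723 1.367]
jar rim 47 [[  4.  20.  97.]
 [ 17.  51. 111.]]
t 3.55 box pos [[-55.2  29.4  84.3]] F [ 0.3 -0.5  0.2] gap 0.8443926290505356
turn [-0.     -0.0001 -0.0018]
```

View pics/scene2.png

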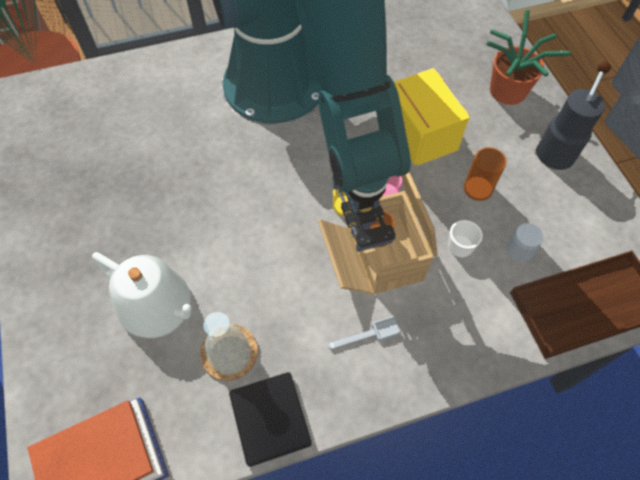

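Request:
arm_command(
  rows=[
    {"offset": [0.01,0,0],"turn": [0,0,0]},
    {"offset": [0.018,0,0],"turn": [0,0,0]},
    {"offset": [0.018,0,0],"turn": [0,0,0]},
    {"offset": [0.0,0,0],"turn": [0,0,0]},
    {"offset": [-0.06,0,-0.02],"turn": [0,0,0]},
    {"offset": [-0.11,0,-0.12],"turn": [0,0,0]},
    {"offset": [-0.2,0.03,-0.2],"turn": [0,0,0]},
    {"offset": [-0.29,0.07,-0.2],"turn": [0,0,0]},
  ],
)

```text
time_s: 4.35
ee_pos: [584.6, -76.6, 168.8]
ee_rot: [[0.024, 1.0, 0.006], [1.0, -0.024, -0.001], [-0.001, 0.006, -1.0]]
contact_force: [0.7, 0.5, -0.2]
finger_gap: 0.4
gripper_force: 0.0
```

```bash
python3 - <<'E'
from wr import *
snap('wrist','wrist3')
x=np.array([588,97.5,1.546,.752,1.36]); W,h=wcl('wrist3'); p=loc(W.reshape(-1,3),x).reshape(480,640,3)
with np.errstate(all='ignore'): m=(h[...,0]<16)&(h[...,1]>165)&(p[...,2]>97)&(p[...,2]<115)&(np.abs(p[...,0])<80)&(np.abs(p[...,1])<75)
q=p[m];print(len(q),q.min(0).round(),q.max(0).round())
E
python3 look.py 3;python3 go.py "(-175,0,160)" "(-175,0,60)"
```

```text
923 [-31.   5.  97.] [-17.  52. 110.]
scene 7544 flap,lid [0.767 1.309]
side 7267 flap,lid [0.718 1.37 ]
jar rim 229 [[-33.   2.  98.]
 [ 23.  58. 110.]]
t 4.5 box pos [[-173.9    1.1  164.8]] F [-0.  -0.1  0.2] gap 0.21619737060531832
turn [ 0.0007  0.0001 -0.0037]
(-175,0,160) world [584. -78. 160.] off [-0.0026  0.0027  0.012 ]
(-175,0,60) world [584. -78.  60.] off [-0.0026  0.0025  0.262 ]
```

View pics/wrist3.png

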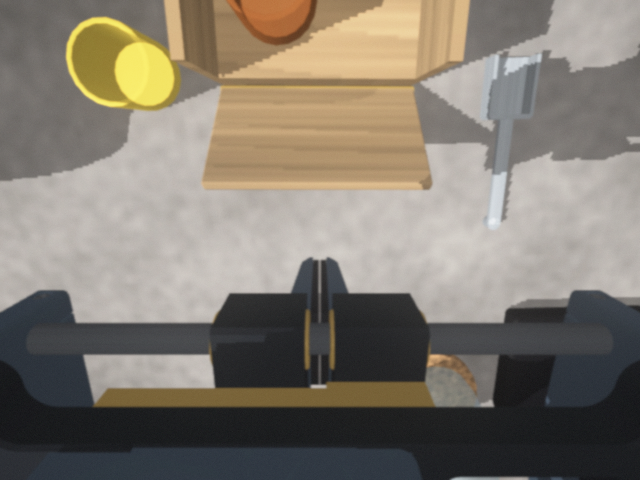

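Request:
arm_command(
  rows=[
    {"offset": [0,0,0.1],"turn": [0,0,0]},
    {"offset": [0,0,0.2],"turn": [0,0,0]},
    {"offset": [0,0,0.25],"turn": [0,0,0]},
    {"offset": [0.03,0,0.25],"turn": [0,0,0]},
    {"offset": [0.06,0,0.25],"turn": [0,0,0]},
    {"offset": [0.09,0,0.25],"turn": [0,0,0]},
    {"offset": [0.115,0,0.25],"turn": [0,0,0]},
    {"offset": [0.135,0,0.25],"turn": [0,0,0]},
  ],
)

```text
time_s: 5.3
ee_pos: [584.6, -19.4, 65.5]
ee_rot: [[0.024, 1.0, 0.002], [1.0, -0.024, -0.0], [-0.0, 0.002, -1.0]]
contact_force: [-0.1, -2.8, 1.8]
finger_gap: 0.3
gripper_force: 1.2
```

```bash
python3 go.py "(-90,0,64)" "(-79,0,64)"
```

```text
t 5.3 box pos [[-116.5    0.9   65.5]] F [-2.8  0.1  1.8] gap 0.2709128385652759
turn [ 0.0011  0.     -0.0015]
(-90,0,64) world [586.   7.  64.] off [0.0662 0.0021 0.0038]
(-79,0,64) world [586.  18.  64.] off [0.0937 0.002  0.0038]
```

Request:
arm_command(
  rows=[
    {"offset": [0.015,0,0],"turn": [0,0,0]},
    {"offset": [0.03,0,0],"turn": [0,0,0]},
    {"offset": [0.045,0,0],"turn": [0,0,0]},
    {"offset": [0.06,0,0],"turn": [0,0,0]},
    {"offset": [0.07,0,0],"turn": [0,0,0]},
    {"offset": [0.08,0,0],"turn": [0,0,0]},
  ],
)

```text
time_s: 5.9
ee_pos: [584.6, 11.6, 64.3]
ee_rot: [[0.025, 1.0, -0.0], [1.0, -0.025, 0.0], [-0.0, -0.0, -1.0]]
contact_force: [0.5, -1.6, 1.5]
finger_gap: 0.5
gripper_force: 0.7
```

```bash
python3 go.py "(-79,0,64)"; python3 look.py 4 "[0.1,1.36]"
```

```text
t 5.9 box pos [[-85.5   1.5  64.3]] F [-1.6 -0.5  1.5] gap 0.48083447884713815
turn [-0.0001  0.     -0.002 ]
(-79,0,64) world [586.  18.  64.] off [0.0162 0.0037 0.0007]
scene 5025 flap,lid [0.08  1.312]
side 6145 flap,lid [0.   1.37]
jar rim 237 [[-33.   1.  98.]
 [ 23.  58. 110.]]
```

Request:
arm_command(
  rows=[
    {"offset": [0.005,0,0],"turn": [0,0,0]},
    {"offset": [0.01,0,0],"turn": [0,0,0]},
    {"offset": [0.013,0,0],"turn": [0,0,0]},
    {"offset": [0.013,0,0],"turn": [0,0,0]},
  ],
)

```text
time_s: 6.4
ee_pos: [584.8, 16.4, 64.3]
ee_rot: [[0.025, 1.0, -0.0], [1.0, -0.025, -0.0], [-0.0, -0.0, -1.0]]
contact_force: [-1.1, -1.8, 0.7]
finger_gap: 0.2
gripper_force: 1.0
```

Request:
arm_command(
  rows=[
    {"offset": [0.004,0,0],"turn": [0,0,0]},
    {"offset": [0.008,0,0],"turn": [0,0,0]},
    {"offset": [0.008,0,0],"turn": [0,0,0]},
  ],
)

```text
time_s: 6.7
ee_pos: [584.8, 16.9, 64.4]
ee_rot: [[0.024, 1.0, -0.0], [1.0, -0.024, -0.004], [-0.004, -0.0, -1.0]]
contact_force: [-2.5, -35.4, 3.0]
finger_gap: 0.5
gripper_force: 18.0
```

Request:
arm_command(
  rows=[
    {"offset": [-0.01,0,0],"turn": [0,0,0]},
    {"offset": [-0.07,0,-0.02],"turn": [0,0,0]},
    {"offset": [-0.1,0,-0.12],"turn": [0,0,0]},
    {"offset": [-0.1,0,-0.24],"turn": [0,0,0]},
    {"offset": [-0.1,0,-0.36],"turn": [0,0,0]},
    {"offset": [-0.1,0,-0.48],"turn": [0,0,0]},
    {"offset": [-0.1,0,-0.6],"turn": [0,0,0]},
    {"offset": [-0.05,0,-0.68],"turn": [0,0,0]},
  ],
)

```text
time_s: 7.5
ee_pos: [585.0, -1.1, 340.2]
ee_rot: [[0.026, 1.0, 0.003], [1.0, -0.026, -0.0], [-0.0, 0.003, -1.0]]
contact_force: [1.2, -0.4, -0.3]
finger_gap: 0.5
gripper_force: 0.0
```

```bash
python3 go.py "(130,0,330)" "(130,0,235)" "(90,0,235)"; python3 look.py 5 "[0.02,1.36]"
```

```text
t 7.5 box pos [[-98.2   0.9 340.2]] F [-0.3 -1.2 -0.3] gap 0.5462874845952655
turn [ 0.0022  0.     -0.0029]
(130,0,330) world [591. 227. 330.] off [ 5.704e-01 -4.000e-04  2.540e-02]
(130,0,235) world [591. 227. 235.] off [ 0.5705 -0.0013  0.2629]
(90,0,235) world [590. 187. 235.] off [ 0.4705 -0.0008  0.2629]
scene 6721 flap,lid [0.018 1.303]
side 6172 flap,lid [-0.043  1.368]
jar rim 230 [[-33.   1.  98.]
 [ 23.  58. 110.]]
```

Request:
arm_command(
  rows=[
    {"offset": [0.12,0,0],"turn": [0,0,0]},
    {"offset": [0.24,0,0],"turn": [0,0,0]},
    {"offset": [0.36,0,0],"turn": [0,0,0]},
    {"offset": [0.48,0,0],"turn": [0,0,0]},
    {"offset": [0.57,0,0.02],"turn": [0,0,0]},
    {"offset": [0.57,0,0.14],"turn": [0,0,0]},
    {"offset": [0.57,0,0.26],"turn": [0,0,0]},
    {"offset": [0.57,0,0.26],"turn": [0,0,0]},
  ],
)

```text
time_s: 8.4
ee_pos: [586.2, 226.6, 225.5]
ee_rot: [[0.024, 1.0, -0.01], [1.0, -0.024, -0.003], [-0.004, -0.01, -1.0]]
contact_force: [-0.5, -0.7, 1.0]
finger_gap: 0.5
gripper_force: 0.0
```

```bash
cat > arc.py <<'E'
import numpy as np,sys
from go import B,x,R,s
for a in (1.33,1.2,1.05,.9,.75,.6,.45,.3,.15,.05,0):
    t=np.array([63-115*np.cos(a)+10*np.sin(a)+16,0,119+115*np.sin(a)+10*np.cos(a)]); w=B@t; w[:2]+=x[:2]
    print(a,t.round(),(R.T@(w-s['ee_pos'])/400).round(3))
E
python3 arc.py
```

```text
t 8.4 box pos [[129.6   4.6 225.5]] F [-0.7  0.4  1. ] gap 0.5041765726505911
turn [-0.0063  0.0023 -0.0016]
1.33 [ 61.   0. 233.] [-0.171  0.012 -0.018]
1.2 [ 47.   0. 230.] [-0.207  0.012 -0.01 ]
1.05 [ 30.   0. 224.] [-0.248  0.012  0.005]
0.9 [ 15.   0. 215.] [-0.285  0.012  0.026]
0.75 [  2.   0. 205.] [-0.32   0.013  0.053]
0.6 [-10.   0. 192.] [-0.349  0.013  0.084]
0.45 [-20.   0. 178.] [-0.374  0.014  0.12 ]
0.3 [-28.   0. 163.] [-0.393  0.014  0.159]
0.15 [-33.   0. 146.] [-0.406  0.014  0.2  ]
0.05 [-35.   0. 135.] [-0.411  0.015  0.228]
0 [-36.   0. 129.] [-0.413  0.015  0.243]
```

Request:
arm_command(
  rows=[
    {"offset": [-0.08,0,0],"turn": [0,0,0]},
    {"offset": [-0.14,0,0],"turn": [0,0,0]},
    {"offset": [-0.17,0,0],"turn": [0,0,0]},
    {"offset": [-0.21,0,0],"turn": [0,0,0]},
    {"offset": [-0.24,0,0.01],"turn": [0,0,0]},
    {"offset": [-0.265,0,0.025],"turn": [0,0,0]},
    {"offset": [-0.285,0,0.04],"turn": [0,0,0]},
    {"offset": [-0.285,0,0.04],"turn": [0,0,0]},
  ],
)

```text
time_s: 9.2
ee_pos: [586.7, 112.8, 215.2]
ee_rot: [[0.025, 1.0, -0.002], [1.0, -0.025, -0.0], [-0.0, -0.002, -1.0]]
contact_force: [-0.3, 0.5, 0.0]
finger_gap: 0.6
gripper_force: 0.0
```

```bash
python3 arc.py; python3 look.py 6 "[0.02,0.9]"
```

```text
t 9.2 box pos [[ 15.8   1.7 215.2]] F [0.5 0.3 0. ] gap 0.5989566348274873
turn [-0.0011  0.0003 -0.0023]
1.33 [ 61.   0. 233.] [ 0.114  0.004 -0.045]
1.2 [ 47.   0. 230.] [ 0.077  0.004 -0.037]
1.05 [ 30.   0. 224.] [ 0.037  0.004 -0.021]
0.9 [ 15.   0. 215.] [-0.001  0.004 -0.   ]
0.75 [  2.   0. 205.] [-0.035  0.004  0.026]
0.6 [-10.   0. 192.] [-0.065  0.005  0.057]
0.45 [-20.   0. 178.] [-0.09   0.005  0.093]
0.3 [-28.   0. 163.] [-0.109  0.005  0.132]
0.15 [-33.   0. 146.] [-0.122  0.005  0.173]
0.05 [-35.   0. 135.] [-0.128  0.005  0.201]
0 [-36.   0. 129.] [-0.129  0.005  0.215]
scene 5850 flap,lid [0.018 0.877]
side 5996 flap,lid [0.015 0.929]
jar rim 177 [[-33.   2.  98.]
 [ 10.  59. 110.]]
```

View pics/side6.png

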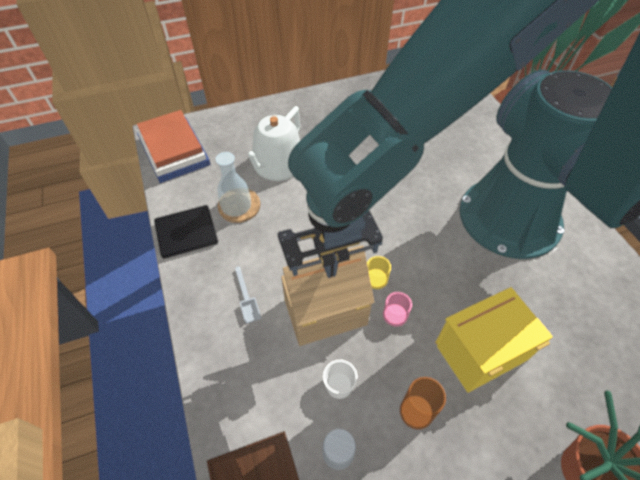

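The side view shows the fingertips (about 335,262) on the lid, which is folding over to about 0.9 rad. I'll carry on along the arc.

Request:
arm_command(
  rows=[
    {"offset": [-0.02,0,0.013],"turn": [0,0,0]},
    {"offset": [-0.035,0,0.026],"turn": [0,0,0]},
    {"offset": [-0.05,0,0.041],"turn": [0,0,0]},
    {"offset": [-0.065,0,0.057],"turn": [0,0,0]},
    {"offset": [-0.09,0,0.093],"turn": [0,0,0]},
    {"offset": [-0.1,0,0.113],"turn": [0,0,0]},
    {"offset": [-0.109,0,0.132],"turn": [0,0,0]},
    {"offset": [-0.118,0,0.155],"turn": [0,0,0]},
  ],
)

```text
time_s: 10.1
ee_pos: [586.0, 66.2, 153.6]
ee_rot: [[0.025, 1.0, -0.0], [1.0, -0.025, 0.0], [0.0, -0.0, -1.0]]
contact_force: [-0.0, 1.1, 0.2]
finger_gap: 0.2
gripper_force: 0.5
```

Request:
arm_command(
  rows=[
    {"offset": [-0.004,0,0.015],"turn": [0,0,0]},
    {"offset": [-0.008,0,0.03],"turn": [0,0,0]},
    {"offset": [-0.01,0,0.04],"turn": [0,0,0]},
    {"offset": [-0.01,0,0.048],"turn": [0,0,0]},
    {"offset": [-0.01,0,0.054],"turn": [0,0,0]},
    {"offset": [-0.01,0,0.054],"turn": [0,0,0]},
  ],
)

```text
time_s: 10.7
ee_pos: [585.9, 62.6, 132.5]
ee_rot: [[0.025, 1.0, -0.0], [1.0, -0.025, 0.0], [0.0, -0.0, -1.0]]
contact_force: [-0.5, 0.2, -0.7]
finger_gap: 0.6
gripper_force: 0.0
```

```bash
python3 arc.py|tail -3; python3 go.py; python3 look.py 7 "[0.02,0.05]"
```

```text
0.15 [-33.   0. 146.] [ 0.003  0.003 -0.034]
0.05 [-35.   0. 135.] [-0.002  0.003 -0.006]
0 [-36.   0. 129.] [-0.004  0.003  0.009]
t 10.7 box pos [[-34.4   1.4 132.5]] F [ 0.2  0.5 -0.7] gap 0.5619300325536639
turn [-0.0001 -0.     -0.0018]
scene 4542 flap,lid [0.02 0.12]
side 5670 flap,lid [0.02 0.03]
jar rim 0
```

Request:
arm_command(
  rows=[
    {"offset": [0,0,0.003],"turn": [0,0,0]},
    {"offset": [0,0,0.006],"turn": [0,0,0]},
    {"offset": [0,0,0.009],"turn": [0,0,0]},
    {"offset": [0,0,0.009],"turn": [0,0,0]},
  ],
)

```text
time_s: 11.2
ee_pos: [586.1, 62.5, 129.3]
ee_rot: [[0.025, 1.0, 0.0], [1.0, -0.025, -0.0], [-0.0, 0.0, -1.0]]
contact_force: [-0.4, 0.2, 2.2]
finger_gap: 0.4
gripper_force: 1.0
```

Request:
arm_command(
  rows=[
    {"offset": [0,0,0.003],"turn": [0,0,0]},
    {"offset": [0,0,0.005],"turn": [0,0,0]},
    {"offset": [0,0,0.005],"turn": [0,0,0]},
  ],
)

```text
time_s: 11.5
ee_pos: [586.2, 62.5, 128.9]
ee_rot: [[0.025, 1.0, -0.0], [1.0, -0.025, -0.0], [-0.0, -0.0, -1.0]]
contact_force: [-12.5, -3.1, 31.4]
finger_gap: 0.7
gripper_force: 15.0
```

Request:
arm_command(
  rows=[
    {"offset": [0,0,0],"turn": [0,0,0]},
    {"offset": [0,0,-0.01],"turn": [0,0,0]},
    {"offset": [0,0,-0.1],"turn": [0,0,0]},
    {"offset": [-0.05,0,-0.2],"turn": [0,0,0]},
    {"offset": [-0.15,0,-0.3],"turn": [0,0,0]},
    {"offset": [-0.25,0,-0.35],"turn": [0,0,0]},
    {"offset": [-0.25,0,-0.35],"turn": [0,0,0]},
    {"offset": [-0.25,0,-0.35],"turn": [0,0,0]},
  ],
)

```text
time_s: 12.3
ee_pos: [583.5, -38.2, 267.4]
ee_rot: [[0.027, 1.0, 0.001], [1.0, -0.027, 0.0], [0.0, 0.001, -1.0]]
contact_force: [-0.0, 0.4, -0.4]
finger_gap: 0.5
gripper_force: 0.0
```

```bash
python3 look.py 8 "[0.02,0.02]"
python3 - <<'E'
from wr import *
d=snap('wrist','wrist8'); x=np.array([588,97.5,1.546]); 
for P in (wcl('wrist8')[0][:235].reshape(-1,3),cl('scene','8')[0].reshape(-1,3)):
    p=loc(P,x); m=(np.abs(p[:,1])<75)&(p[:,0]>-55)&(p[:,0]<55)&(p[:,2]>115)&(p[:,2]<145)
    if m.sum()>50: print('lid top z = %.3f*x + %.1f'%tuple(np.polyfit(p[m,0],p[m,2],1)),m.sum())
    m=(np.abs(p[:,1])<75)&(p[:,2]>25)&(p[:,2]<105)&(np.abs(p[:,0]+65)<15)
    if m.sum()>50: print('flap x = %.3f*z + %.1f'%tuple(np.polyfit(p[m,2],p[m,0],1)),m.sum())
print(d['s']['contact_force'])
E
```

```text
scene 6134 flap,lid [0.021 0.018]
side 6042 flap,lid [0.02  0.002]
jar rim 0 
lid top z = -0.003*x + 129.4 24447
lid top z = -0.003*x + 129.5 3088
flap x = 0.001*z + -66.6 485
[-0.16380217 -0.91520221 -0.79887156]
```

View pics/scene8.png

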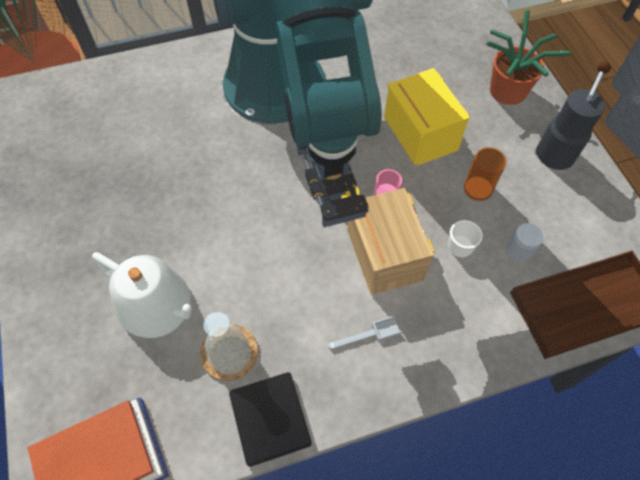

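The box is shut: lid at (395,235) is level, the flap is upright, the bystanders are where they were, and the gripper is clear.

```bash
python3 -c "
from workcell import sign_off; print(sign_off())"
```

```text
the job is handed in; nothing more can be done
None
```

I pushed the jar inside, closed the flap, then shut the lid, and handed the job in at about 12 s; flap and lid measured within about 0.02 rad of closed, but no verdict came back.

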